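# Index the reagent carousel with its ratchet lever

### The job

First stand the fallen orange-capped bottle upright on the raised feed lane, in the gap between the two bottles standing there, and let go of it; then work the carousel's ratchet lever to and fro, never pushing the carousel itself, until the empty yellow bay faces the green pointer at the head of the lane, and finally swing the lever fully back to its rest stop. Leave all the other things standing where they are.

Things in the scene. Friction and masses are not known exactly. Their poses are not given: they have to be found in the camera images.
- station: Fixed bench feeder. Origin on the bench under the carousel's vertical axis; z up; y points from the feed lane to the carousel. The lane is a flat raised bed, x -50 to 50 mm, y -145 to -420 mm, top 40 mm above the bench, no lips, a thin blue line along each edge. The gap for the fallen bottle is at x 0, y -280 mm. The green arrow (pointer) is painted at x 0, y -151 mm.
- deck (a joint): Carousel deck angle (rad), growing anticlockwise seen from above; 0 when the yellow bay faces the green pointer; starts at -2.1 to -1.15, so the bay must come round anticlockwise. Disc 111 mm in radius, top 40 mm above the bench, 24 sloped teeth on its rim out to 122 mm. It stays where it is left and does not coast (0.35 N m friction). Turned only by the lever; not to be pushed itself.
- bay (a point): Centre of the empty yellow bay, a 56 mm yellow square on top of the deck, 75 mm from the carousel's axis, 41 mm above the bench. The deck's five other bays hold fixed square bottles, tops 185 mm above the bench, corners reaching 103 mm from the axis.
- lever (a joint): Ratchet lever angle (rad) about the carousel's axis, growing anticlockwise seen from above: 0 at its rest stop (pointing 147 degrees anticlockwise from the station's x axis), 1.0 at its far stop; starts from 0 to 0.9. Growing, it takes the deck along one for one once its pawl has caught a tooth; falling, it swings loose and the deck stays. Stays where left. One stroke is not enough.
- pawl (a point): Pivot pin of the red spring pawl, on the lever 150 mm from the axis; pin and pawl stand up to 45 mm above the bench. The pawl catches the next tooth after at most 0.26 rad of lost motion at the start of a driving stroke, and rides over the teeth on the way back.
- handle (a point): Centre of the top of the lever's upright handle: a round black post with a red band at the top, 22 mm in diameter, 190 mm from the carousel's axis, reaching from 23 to 118 mm above the bench. Moving it takes a few newtons.
- fallen_bottle: White square reagent bottle, orange cap, 0.14 to 0.28 kg, lying on a flat on the bench in front of the lane. Origin at the centre of its base (25 mm above the bench while it lies); its x axis runs along the bottle from base to cap. Body 50 x 50 mm and 105 mm long from the base, then a neck 30 mm in diameter to 123 mm, then a cap 38 mm in diameter to 145 mm.
- near_bottle: Bottle of the same shape with a blue cap, 50 x 50 mm, 145 mm tall, standing on the lane at the carousel side of the gap, about 80 mm from the gap's middle. Origin at the centre of its base; z up. Loose; to be left alone.
- far_bottle: Bottle of the same shape with a blue cap, 50 x 50 mm, 145 mm tall, standing on the lane at the outer side of the gap, about 80 mm from the gap's middle. Origin at the centre of its base; z up. Loose; to be left alone.
- beaker: Glass beaker, 66 mm in diameter, 90 mm tall, standing on the bench beyond the fallen bottle's base. Origin at the centre of its underside. Loose; to be left alone.
- flask: Green conical flask, 76 mm in diameter at the foot, 118 mm tall, behind the lane. Origin at the centre of its underside. Loose; to be left alone.
- tip_box: Blue pipette-tip box with a clear lid, 85 x 110 mm, 63 mm tall, behind the lane. Origin at the centre of its underside. Loose; to be left alone.
- jar: Amber jar with a red lid, 60 mm in diameter, 100 mm tall, on the bench beside the lever's rest side. Origin at the centre of its underside. Loose; to be left alone.
Mind the look-alikes: they are no part of the job. Leave any black or purple look-alike of the fallen_bottle alone.

How it is judged (in metres and radians):
On the way, in this order (a step that is already met when the one before it is completed fails the run):
1. the fallen bottle stands upright in the gap on the lane, released (angle between fallen_bottle's own x axis and vertical below 0.12 rad and x of fallen_bottle in the frame of station between -0.03 and 0.03 m and y of fallen_bottle in the frame of station between -0.32 and -0.24 m and z of fallen_bottle in the frame of station between 0.03 and 0.05 m and linear speed of fallen_bottle below 0.03 m/s and contact force between the fingers and fallen_bottle below 0.1 N), for 0.2 s.
2. the yellow bay faces the pointer (value of joint deck between -0.08 and 0.08 rad), for 0.1 s.
At the end, for the whole second after the job is handed in: The orange-capped bottle stands still and upright (0.12 rad) in the lane's gap (base centre within 30 mm of the lane's middle line, 40 mm of the gap's middle); the yellow bay faces the pointer within 0.08 rad; the lever is within 0.1 rad of its rest stop (all of step 2 and angle between fallen_bottle's own x axis and vertical below 0.12 rad and x of fallen_bottle in the frame of station between -0.03 and 0.03 m and y of fallen_bottle in the frame of station between -0.32 and -0.24 m and z of fallen_bottle in the frame of station between 0.03 and 0.05 m and linear speed of fallen_bottle below 0.03 m/s and value of joint lever below 0.1 rad); the robot touches nothing.
It fails at once if a standing lane bottle is shoved more than 25 mm or tipped (distance of any of near_bottle, far_bottle from where it was at the start of the episode above 0.025 m or angle between any of near_bottle, far_bottle's own z axis and vertical above 0.3 rad).
It fails at once if the beaker, flask, tip box or jar is shoved more than 25 mm or tipped (distance of any of beaker, flask, tip_box, jar from where it was at the start of the episode above 0.025 m or angle between any of beaker, flask, tip_box, jar's own z axis and vertical above 0.3 rad).
It fails at once if the robot pushes on the carousel deck or its bottles instead of the lever (contact force between any of the arm, the fingers and deck above 1 N).
It also fails if it takes over 72 s, if anything falls off the work surface, if the arm or the gripper's body presses on something with over 40 N, if the wrist force passes 120 N, or if a joint passes its speed limit or range.

### The arm

A 7-joint arm with a two-finger parallel gripper is mounted at the origin on the work surface. World frame = base frame: x ahead of the robot, y to its left, z up, the work surface at z = 0. Lengths are in mm, angles in degrees, forces in N, time in s.
With the tool pointing down it reaches from about 425 to 1025 mm from the base axis. Payload 9.4 kg.
Tool frame: the origin (TCP) lies on the front face of the gripper's body, between the roots of the fingers; the fingertips stand 73 mm ahead of it and the grasp point (between the pads) lies 54 mm ahead of it (r.tip_reach is the distance from the TCP to the fingertips, in mm); z points along the fingers, y is the line along which they close (so a half turn about z gives the same grasp; the last joint's range is limited). The gripper opens to 85 mm and grips with 20 to 120 N. Pads are 22 mm wide; open, the fingers measure 114 mm over their backs; the gripper's body (76 mm by 85 mm) begins 54 mm behind the grasp point. The pads swing forward as they close: fully open they stand 13 mm farther back than shut.
Start: joints at [59.777, 34.337, -0.143, 91.639, 0.103, 54.024, -4.572], TCP at [315.866, -652.574, 303.875] pointing down, gripper open.
Joint ranges: [-147.43, 147.43], [-19.82, 112.94], [-74.19, 73.91], [6.32, 146.72], [-59.91, 239.91], [6.04, 106.73], [-150.56, 150.56]. Speed limits (degrees/s): [127.2, 127.2, 172.46, 172.46, 180, 180, 180].

### API

Orientations are given as [roll, pitch, yaw] about the fixed x, y, z axes, in that order (R = Rz(yaw) Ry(pitch) Rx(roll)).
In Python, from station import r, viewer gives the robot as it stands. The module is installed in compiled form; this text tells all that it offers.
- The arm moves only by the tool arm_command, never from a script. Its argument "steps" is one flat list of numbers, 7 for each row, row after row: the turn, a rotation vector about the world's x, y, z in degrees, then the shift along the world's x, y, z in cm, then the opening, from 0 (shut) to 1 (fully open). In form: [rx, ry, rz, dx, dy, dz, claw, rx, ry, rz, dx, dy, dz, claw, ...]. A call has 1 to 8 rows; each row is the pose to reach, as a shift and turn from the pose commanded when the call began; what a row does not reach only later rows make up. A row lasts 1/8 s, in which the tool goes at most 62.5 mm and 10.7 degrees, less where a joint would pass 70% of its speed; a pose out of reach is approached as far as the arm can. A call with a gripper value outside its range is refused whole. The fingers move at their own pace and stop on an object; "squeeze" is the grip in N (left out, the last holds). Time passes only in rows, so rows that repeat a pose let the fingers close. It gives the time, the measured TCP pose, the force, the opening and the grip force at its end, in the units of the state.
- r.get_obs(): the state, without advancing time (a new reading comes with each control period).
- viewer.camera(name): name is "side" or "top"; returns the picture (420x560x3 uint8, red, green, blue); there is no depth.
- viewer.get_calibration(name): a dict with "fx", "fy", "cx", "cy" (pixels), "pose" (4x4, takes a point from camera to world coordinates). Camera axes: x right, y up, looking along -z (the intrinsics and any distortion apply to the point x, -y, -z); pixel columns grow to the right and rows downward; lengths in mm; the calibration is good to about 2 mm. A picture is of the moment at which its call begins. get_calibration takes no time and is no camera call.
- r.job_done(): hands the job in; it is judged then, once.
The state is a dict: "time_s": time; "q": joint angles; "qvel": joint speeds; "tau": joint torques, N m; "tcp_pos": TCP position; "orientation": TCP orientation; "contact_force": force on the tool from outside, world axes, zero at the start; "wrist_torque": the same for the moment, N m; "grip_width": opening from 0.0 (shut) to 1.0 (fully open); "finger_force": force on a finger pad.
Only numpy, scipy, OpenCV 4.12 (cv2) and the standard library are available. Lean on these libraries where they do the work, as an engineer would, in place of code of your own. Each camera call takes 0.05 s, during which the arm holds its last target. There are 200 camera calls.

## Working session

There is one attempt and no reset: what is moved stays moved. The work goes in short steps, Python scripts to look and compute and a tool call to move; the robot and the scene stay as the last step left them, time stands still between calls to the robot, and variables do not carry over. Pictures are saved under pics/ and viewed, at most 12 in all, crops included, and the job is handed in when it is done.

Besides the shell and the picture viewer there is one more tool, called as name(argument=value, ...), one argument or row to a line, values as JSON. arm_command: Moves the arm, as the interface text tells. Its arguments: {"type":"object","properties":{"steps":{"type":"array"},"squeeze":{"type":"number"}},"required":["steps"]}

```bash
mkdir -p pics; python3 - <<'E'
from station import r, viewer
import cv2, numpy as np
np.set_printoptions(suppress=True,precision=3)
for n in("side","top"):
    im=viewer.camera(n); cv2.imwrite(f"pics/{n}0.png",im[:,:,::-1]); print(n,viewer.get_calibration(n))
print(r.get_obs())
E
```

```text
side {'fx': 528.0410865658498, 'fy': 528.0410865658498, 'cx': 278.5805190262753, 'cy': 205.49415582074317, 'pose': array([[  -0.968,    0.174,   -0.181,  318.026],
       [  -0.25 ,   -0.656,    0.712, 1013.777],
       [   0.005,    0.735,    0.678,  997.271],
       [   0.   ,    0.   ,    0.   ,    1.   ]])}
top {'fx': 508.41640498403854, 'fy': 508.41640498403854, 'cx': 281.17527157356847, 'cy': 201.5043443709021, 'pose': array([[  -0.012,    0.989,   -0.15 ,  383.452],
       [  -1.   ,   -0.015,   -0.022,   40.85 ],
       [  -0.024,    0.15 ,    0.988, 1430.229],
       [   0.   ,    0.   ,    0.   ,    1.   ]])}
{'time_s': 0.1, 'q': array([59.777, 34.38 , -0.146, 91.675,  0.101, 54.025, -4.572]), 'qvel': array([ 0.042, -0.154, -0.003, -0.127,  0.021,  0.016, -0.072]), 'tau': array([  0.005, -77.8  ,   1.57 , -25.863,   0.013,   0.006,  -0.   ]), 'tcp_pos': array([ 315.733, -652.287,  303.109]), 'orientation': array([-179.92 ,    0.006,   25.831]), 'contact_force': array([-0.957, -0.314,  0.802]), 'wrist_torque': array([ 0.005, -0.013, -0.01 ]), 'finger_force': 0.0, 'grip_width': 0.9997820110424904}
```

View pics/top0.png

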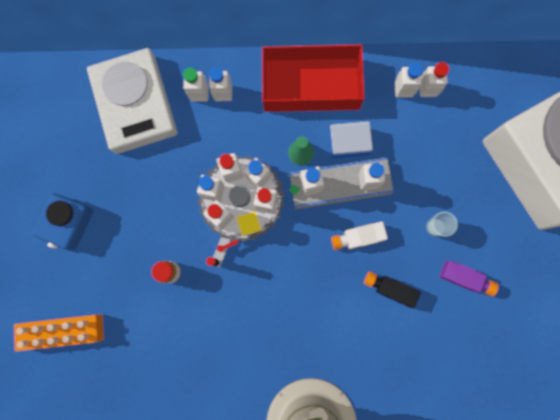

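View pics/side0.png

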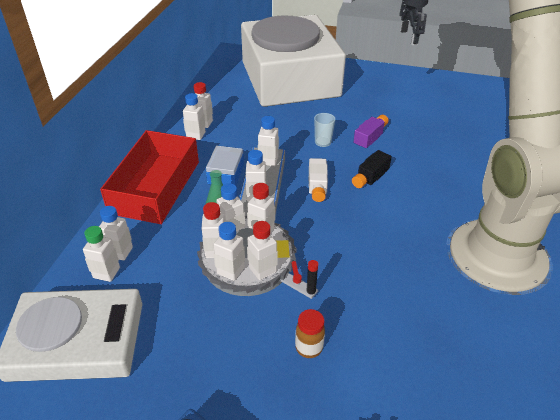

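Top view: the white bottle with its orange cap lies at cap (338,241), base (385,234). The look-alikes are black (395,290) and purple (468,278). The white one is the target. I'll crop closer in both views.

```bash
python3 - <<'E'
import cv2
a=cv2.imread("pics/top0.png")[130:310,190:460]; cv2.imwrite("pics/c1.png",cv2.resize(a,None,fx=2.95,fy=2.95,interpolation=cv2.INTER_CUBIC))
a=cv2.imread("pics/side0.png")[105:305,190:350]; cv2.imwrite("pics/c2.png",cv2.resize(a,None,fx=3,fy=3,interpolation=cv2.INTER_CUBIC))
E
```

```text
(no output)
```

View pics/c1.png

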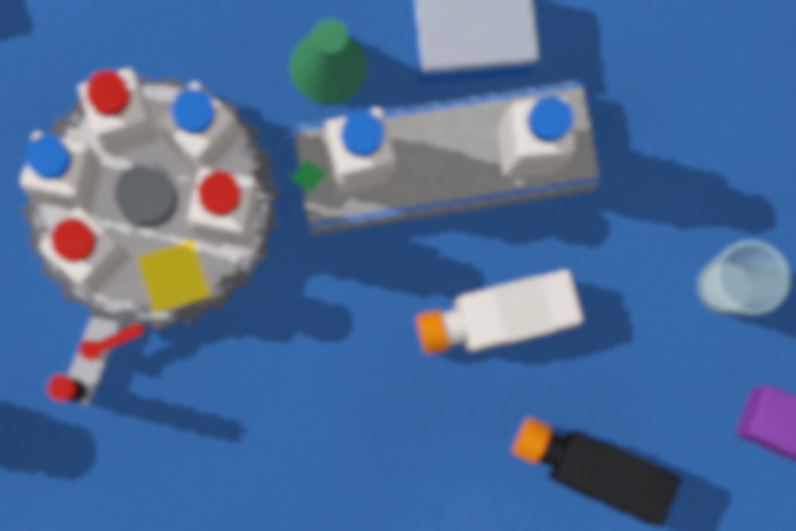

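View pics/c2.png

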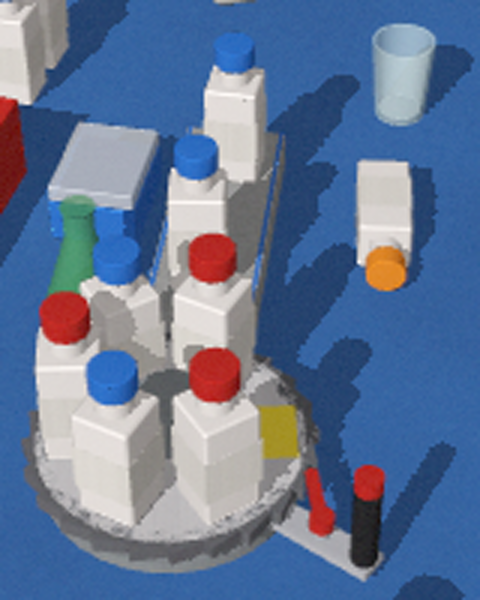

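Crops: the target is the white bottle, with body corners in the top crop at (456,302), (568,270), (582,322) and (471,350), and its cap at (432,331). The handle top is at (62,388), the bay at (175,277) and the pointer at (308,176). In the side crop the handle is at (369,474), the bay at (279,432) and the cap at (386,268).

```bash
cat > h.py <<'E'
import numpy as np
from station import r, viewer
np.set_printoptions(suppress=True,precision=2)
CAL={n:viewer.get_calibration(n) for n in("side","top")}
def ray(n,u,v):
    c=CAL[n];d=c["pose"][:3,:3]@np.array([(u-c["cx"])/c["fx"],-(v-c["cy"])/c["fy"],-1.]);return c["pose"][:3,3],d
def onz(n,u,v,z):
    o,d=ray(n,u,v);return o+d*(z-o[2])/d[2]
def tri(t,s):
    (o1,d1),(o2,d2)=ray("top",*t),ray("side",*s)
    k=np.linalg.lstsq(np.c_[d1,-d2],o2-o1,rcond=None)[0];a,b=o1+k[0]*d1,o2+k[1]*d2
    return (a+b)/2,np.linalg.norm(a-b)
T=lambda u,v:(190+u/2.95,130+v/2.95)
S=lambda u,v:(190+u/3,105+v/3)
E
python3 - <<'E'
from h import *
for n,p,z in [("lane near R",(297,128),40),("lane near L",(311,220),40),("lane far R",(582,85),40),("lane far L",(597,182),40),("pointer",(308,176),40),
 ("b1",(456,302),50),("b2",(568,270),50),("b3",(582,322),50),("b4",(471,350),50),("handle",(62,388),118),("bay",(175,277),41),("hub",(147,194),40),("near cap",(363,132),185),("far cap",(550,118),185),("beaker rim",(754,278),90),("cap",(432,331),25)]:
    print(n,onz("top",*T(*p),z))
for n,t,s in [("handle",(62,386),(369,474)),("bay",(175,277),(279,432)),("cap",(432,331),(386,268)),("near",(363,132),(196,148)),("far",(550,118),(235,46)),("b1/sideL",(582,322),(408,162)),("b2",(568,270),(360,163)),("pawl",(91,350),(321,520)),("lanefar",(597,182),(284,137))]:
    print(n,*tri(T(*t),S(*s)))
E
```

```text
lane near R [674.02  44.65  40.  ]
lane near L [585.93  32.84  40.  ]
lane far R [ 710.87 -225.22   40.  ]
lane far L [ 617.7  -235.17   40.  ]
pointer [627.79  34.99  40.  ]
b1 [506.2  -99.17  50.  ]
b2 [ 534.27 -202.94   50.  ]
b3 [ 486.21 -213.7    50.  ]
b4 [ 461.99 -111.5    50.  ]
handle [429.83 252.84 118.  ]
bay [534.06 160.46  41.  ]
hub [613.06 186.74  40.  ]
near cap [639.31 -11.48 185.  ]
far cap [ 648.68 -169.36  185.  ]
beaker rim [ 520.31 -360.52   90.  ]
cap [481.6  -78.51  25.  ]
handle [431.82 252.71 119.11] 0.5913143911542218
bay [528.32 159.76  41.37] 11.397592181279776
cap [480.92 -78.49  25.9 ] 1.242108242587133
near [639.78 -11.58 182.65] 0.01934369113183961
far [ 649.13 -169.91  181.91] 0.4160386728996094
b1/sideL [ 486.59 -214.29   46.73] 0.2652871549528246
b2 [ 533.67 -204.1    44.05] 2.504419424762424
pawl [468.13 238.98  39.11] 1.6142517799924947
lanefar [ 617.67 -235.94   36.44] 1.264274684872201
```

```bash
cat >> h.py <<'E'
from scipy.spatial.transform import Rotation as Ro
def Rt(yz,zx,zy,down):  # tool y yaw deg ; tool z dir = (zx,zy) horizontal dir scaled, down angle deg below horizontal
    y=np.array([np.cos(np.radians(yz)),np.sin(np.radians(yz)),0]);h=np.array([zx,zy,0.]);h/=np.linalg.norm(h)
    z=h*np.cos(np.radians(down))+np.array([0,0,-1])*np.sin(np.radians(down))
    x=np.cross(y,z);return np.c_[x,np.cross(z,x),z]
def go(R,g,off=54):
    """print rotvec deg, shift cm to bring the point off mm ahead of TCP to g with orientation R"""
    o=r.get_obs();R0=Ro.from_euler("xyz",o["orientation"],degrees=True)
    rv=(Ro.from_matrix(R)*R0.inv()).as_rotvec(degrees=True);t=np.array(g)-off*R[:,2]
    d=(t-o["tcp_pos"])/10
    print("rot",rv.round(1),"shift cm",d.round(2),"rows",max(np.linalg.norm(d)/6.25,np.linalg.norm(rv)/10.7).round(1),"tcp",t.round(1))
A=np.radians(104);a=np.array([np.cos(A),np.sin(A)])
B=np.radians(7.3);xs=np.array([np.cos(B),np.sin(B)])
Rg=Rt(14,*(-a),60)      # grasp, leaning 30
Rp=Rt(-82.7,*xs,30)     # place
E
python3 - <<'E'
from h import *
go(Rg,[493,-140,180]); go(Rp,[580,-102,180])
print("jar",onz("top",165,272,100),"black",onz("top",*T(533,440),25),onz("top",*T(668,500),50))
E
```

```text
rot [-29.4  13.7  76.3] shift cm [17.07 53.85 -7.63] rows 9.1 tcp [ 486.5 -113.8  226.8]
rot [ 17.1 -57.8 -16.8] shift cm [21.79 54.43 -9.61] rows 9.5 tcp [ 533.6 -107.9  207. ]
jar [404.87 375.9  100.  ] black [ 379.86 -168.63   25.  ] [ 325.19 -283.72   50.  ]
```

arm_command(
  steps=[17.1,-57.8,-16.8,10,27,0,1,17.1,-57.8,-16.8,10,27,0,1,17.1,-57.8,-16.8,10,27,0,1,17.1,-57.8,-16.8,18,50,-3,1,17.1,-57.8,-16.8,21.8,54.4,-9.6,1,17.1,-57.8,-16.8,21.8,54.4,-9.6,1,17.1,-57.8,-16.8,21.8,54.4,-9.6,1,17.1,-57.8,-16.8,21.8,54.4,-9.6,1],
)

```text
time_s: 1.1
tcp_pos: [438.9, -363.0, 342.3]
orientation: [-175.2, -57.0, 6.7]
contact_force: [0.7, -0.1, 0.3]
grip_width: 1.005
finger_force: 0.0
```

arm_command(
  steps=[0,0,0,0,0,0,1,0,0,0,0,0,0,1,0,0,0,0,0,0,1,0,0,0,0,0,0,1],
)

```text
time_s: 1.6
tcp_pos: [441.3, -359.8, 344.6]
orientation: [-175.8, -57.0, 7.6]
contact_force: [1.4, -0.7, 0.7]
grip_width: 1.002
finger_force: 0.0
```

```bash
python3 - <<'E'
from h import *
o=r.get_obs();print(o["q"],o["tcp_pos"],o["orientation"],o["contact_force"],o["time_s"])
go(Rp,[580,-102,180]);go(Rg,[493,-140,180])
E
```

```text
[101.09  42.96 -74.12 125.98 -59.85   6.1   24.52] [ 441.25 -359.85  344.6 ] [-175.8   -57.01    7.6 ] [ 1.43 -0.71  0.68] 1.6
rot [-1.8 -3.3 -3.9] shift cm [  9.24  25.19 -13.76] rows 4.8 tcp [ 533.6 -107.9  207. ]
rot [-82.   49.7  74.4] shift cm [  4.52  24.6  -11.78] rows 11.3 tcp [ 486.5 -113.8  226.8]
```

```bash
cat > fit.py <<'E'
from h import *
import itertools,json,sys
D=json.load(open("d.json"))
q=np.radians([d[0] for d in D]);P=np.array([d[1] for d in D]);R=Ro.from_euler("xyz",[d[2] for d in D],degrees=True)
from scipy.optimize import least_squares
def fk(q,s,c,x):
    # x: yaw0, H,L1,e1,L2,e2,w(offset x at wrist),Lt
    q=np.asarray(q)*s
    z=lambda t:Ro.from_euler("z",t);y=lambda t:Ro.from_euler("y",t)
    A=z(x[0])*z(q[0])*y(q[1]);p=np.array([0,0,x[1]])+A.apply([0,0,x[2]])
    A=A*z(q[2]);p=p+A.apply([x[3],0,0]);A=A*y(q[3]);p=p+A.apply([x[5],0,x[4]])
    A=A*z(q[4])*y(q[5]);p=p+A.apply([x[6],0,x[7]]);A=A*z(q[6]+c)
    return A,p
if __name__=="__main__":
  out=[]
  for s in itertools.product([1,-1],repeat=4):
    S=np.array([s[0],1,s[1],1,s[2],1,s[3]])
    def f(x,full=True):
        e=[]
        for a,p,o in zip(q,P,R):
            A,t=fk(a,S,x[8],x);e+=list(100*(A*o.inv()).as_rotvec())+list((t-p)/10)
        return np.array(e)
    for c0 in(0,1.57,3.14,-1.57):
        z=least_squares(f,[0,300,400,0,400,0,0,200,c0]);out.append((z.cost,s,z.x))
  out.sort(key=lambda t:t[0])
  for t in out[:3]:print(t)
  t=out[0];np.savez("m.npz",s=[t[1][0],1,t[1][1],1,t[1][2],1,t[1][3]],x=t[2])
E
cat > d.json <<'E'
[[[59.777,34.337,-0.143,91.639,0.103,54.024,-4.572],[315.866,-652.574,303.875],[-179.92,0.006,25.831]],
 [[101.09,42.96,-74.12,125.98,-59.85,6.1,24.52],[441.25,-359.85,344.6],[-175.8,-57.01,7.6]]]
E
python3 fit.py; python3 -c "
from h import *
go(Rt(14,*(-a),90),[493,-140,240])"
```

```text
(np.float64(0.009892440702033678), (-1, -1, -1, -1), array([     0.  , -76726.73,   2976.57,  59651.44,    204.18, -29522.22,
        67720.27, -84448.45,      1.57]))
(np.float64(0.009892440703774631), (-1, -1, -1, -1), array([     0.  , -14235.21,  33325.23, -23624.5 ,  13023.28,     66.51,
         9067.29,  18599.98,      1.57]))
(np.float64(0.0098924407368909), (-1, -1, -1, -1), array([     0.  , -14443.03,  33224.27, -23347.51,  12980.64,    -31.89,
         9262.36,  18257.24,      1.57]))
rot [-54.8  32.1  85.5] shift cm [ 5.17 21.98 -5.06] rows 10.0 tcp [ 493. -140.  294.]
```

arm_command(
  steps=[-15,9,23,0,3,3,1,-30,18,46,0,6,3,1,-30,18,46,0,6,3,1,-30,18,46,0,6,3,1,-30,18,46,0,6,3,1,-30,18,46,0,6,3,1],
)

```text
time_s: 2.35
tcp_pos: [442.1, -299.5, 375.4]
orientation: [167.4, -25.0, 66.8]
contact_force: [0.3, 0.4, -0.6]
grip_width: 0.999
finger_force: 0.0
```

```bash
cat > log.py <<'E'
import json
from h import *
o=r.get_obs();D=json.load(open("d.json"));D.append([list(o[k]) for k in("q","tcp_pos","orientation")]);json.dump(D,open("d.json","w"))
print(o["time_s"],o["q"],o["tcp_pos"],o["orientation"])
E
python3 log.py; python3 fit.py; python3 -c "
from h import *
go(Rt(14,*(-a),90),[493,-140,240])"
```

```text
2.35 [ 73.64  21.7  -44.02 114.52 -17.3   41.77  19.09] [ 442.07 -299.45  375.44] [167.42 -25.    66.81]
(np.float64(10.648741040527966), (-1, -1, -1, -1), array([ -0.03, 160.93, 687.27,  25.79, 468.21, -22.02,  76.71, 152.93,
         1.55]))
(np.float64(10.648741040528096), (-1, -1, -1, -1), array([ -0.03, 160.93, 687.27,  25.79, 468.21, -22.02,  76.71, 152.93,
         1.55]))
(np.float64(10.648741040528655), (-1, -1, -1, -1), array([ -0.03, 160.93, 687.27,  25.79, 468.21, -22.02,  76.71, 152.93,
         1.55]))
rot [-24.3  14.6  39.2] shift cm [ 5.09 15.95 -8.14] rows 4.5 tcp [ 493. -140.  294.]
```

arm_command(
  steps=[-24.3,14.6,39.2,5.1,16,-8.1,1,-24.3,14.6,39.2,5.1,16,-8.1,1,-24.3,14.6,39.2,5.1,16,-8.1,1,-24.3,14.6,39.2,5.1,16,-8.1,1,-24.3,14.6,39.2,5.1,16,-8.1,1,-24.3,14.6,39.2,5.1,16,-8.1,1,-24.3,14.6,39.2,5.1,16,-8.1,1],
)

```text
time_s: 3.22
tcp_pos: [492.0, -140.2, 293.7]
orientation: [179.9, -0.2, 103.5]
contact_force: [-0.1, -0.2, 0.7]
grip_width: 1.003
finger_force: 0.0
```

```bash
python3 log.py; python3 fit.py; python3 -c "
from h import *
go(Rg,[493,-140,120])"
```

```text
3.225 [ 34.    23.44 -32.75 118.51  18.1   42.84   3.54] [ 492.04 -140.24  293.68] [179.87  -0.21 103.54]
(np.float64(11.343142570551995), (-1, -1, -1, -1), array([ -0.03, 137.62, 717.87,   9.26, 482.06, -28.97,  93.51, 161.71,
         1.55]))
(np.float64(11.343142570554226), (-1, -1, -1, -1), array([ -0.03, 137.62, 717.87,   9.26, 482.06, -28.97,  93.51, 161.71,
         1.55]))
(np.float64(11.343142570554996), (-1, -1, -1, -1), array([ -0.03, 137.62, 717.87,   9.26, 482.06, -28.97,  93.51, 161.71,
         1.55]))
rot [-29.4  -7.1   0.4] shift cm [ -0.56   2.64 -12.69] rows 2.8 tcp [ 486.5 -113.8  166.8]
```

```bash
python3 - <<'E'
import json
D=json.load(open("d.json"));D.pop(2);json.dump(D,open("d.json","w"))
E
python3 fit.py
cat > ik.py <<'E'
from fit import *
m=np.load("m.npz");S,X=m["s"],m["x"]
lo=np.radians([-147.43,-19.82,-74.19,6.32,-59.91,6.04,-150.56])+.05;hi=np.radians([147.43,112.94,73.91,146.72,239.91,106.73,150.56])-.05
def ik(Rm,g,off=54,q0=None,n=60):
    t=np.array(g)-off*Rm[:,2];Rd=Ro.from_matrix(Rm);rng=np.random.default_rng(0);best=[]
    def f(q):
        A,p=fk(q,S,X[8],X);return np.r_[(p-t)/100,(A*Rd.inv()).as_rotvec()*3]
    for k in range(n):
        z=least_squares(f,np.clip(q0,lo+.01,hi-.01) if q0 is not None and k==0 else rng.uniform(lo,hi),bounds=(lo,hi))
        if z.cost<1e-4:best.append(np.degrees(z.x))
    return best
E
python3 - <<'E'
from ik import *
for b in(10,30,45):
    s=ik(Rt(-82.7,*xs,b),[646,-93,115]);print(b,len(s));[print(x) for x in s[:4]]
    s=ik(Rt(14,*a,b),[560,-103,200]);print(" left",b,len(s));[print(x) for x in s[:4]]
E
```

```text
(np.float64(9.936979243658913), (-1, -1, -1, -1), array([ -0.03, 127.45, 723.89,   8.37, 486.71, -31.03, 102.92, 156.27,
         1.55]))
(np.float64(9.936979243689537), (-1, -1, -1, -1), array([ -0.03, 127.45, 723.89,   8.37, 486.71, -31.03, 102.92, 156.27,
         1.55]))
(np.float64(9.936979243690946), (-1, -1, -1, -1), array([ -0.03, 127.45, 723.89,   8.37, 486.71, -31.03, 102.92, 156.27,
         1.55]))
10 0
 left 10 25
[ 39.36  51.4  -25.45 113.53 -43.06  77.73  61.77]
[ 50.09  58.06 -47.96 111.21 -33.8   67.43  44.57]
[ 48.53  56.67 -44.22 111.61 -35.72  69.06  47.81]
[ 56.93  68.52 -70.68 108.95 -18.26  59.36  20.85]
30 30
[-17.05  66.55  67.11 143.85 225.09 103.03  48.35]
[-17.22  66.95  67.78 143.77 225.19 103.47  47.78]
[-17.3   67.15  68.1  143.73 225.23 103.69  47.51]
[-17.34  67.23  68.23 143.71 225.25 103.77  47.39]
 left 30 29
[ 41.21  45.97 -30.06 110.96 -31.95  65.49  50.7 ]
[ 55.44  59.12 -68.06 108.3   -6.65  56.58  13.79]
[ 50.86  52.46 -52.25 109.14 -19.05  59.14  31.27]
[ 54.48  57.28 -64.04 108.45 -10.04  57.01  18.52]
45 22
[-13.28  50.1   52.47 142.75 233.1   71.19  56.19]
[ -8.44  46.09  42.02 143.84 228.01  65.16  62.94]
[ -8.48  46.12  42.1  143.83 228.06  65.2   62.89]
[-17.08  54.92  62.04 141.7  236.98  77.96  50.05]
 left 45 32
[ 30.92  38.8  -13.81 111.39 -31.4   62.3   55.06]
[ 45.18  43.91 -42.24 109.44 -15.72  55.82  32.5 ]
[ 49.04  46.91 -52.03 109.    -8.68  54.54  22.84]
[ 52.69  51.3  -63.63 108.81   0.75  54.    10.05]
```

```bash
python3 - <<'E'
from ik import *
for a_,p,o in zip(q,P,R):
    A,t=fk(a_,S,X[8],X);print((A*o.inv()).as_rotvec(degrees=True),t-p)
X0=X.copy()
for psi in range(-180,180,20):
    row=[]
    for b in(20,35,50,65):
        d=np.radians(psi);s=ik(Rt(psi-90,np.cos(d),np.sin(d),b),[646,-93,115],n=12)
        s=[x for x in s if -58<x[4]<85];row.append((len(s),s[0].round(0).astype(int).tolist() if s else ""))
    print(psi,row)
E
```

```text
[-0.07 -0.04 -0.27] [30.59 16.38 -0.48]
[-1.21 -0.25 -0.93] [ 1.14 -0.19 -1.99]
[-0.   -0.01 -0.26] [-1.23  0.36  2.47]
-180 [(7, [-6, 60, 23, 92, 0, 98, 110]), (7, [-4, 55, 18, 93, -2, 87, 106]), (7, [-6, 51, 22, 95, -7, 76, 109]), (6, [1, 45, 10, 98, -3, 62, 101])]
-160 [(6, [-1, 58, 3, 94, 20, 95, 101]), (6, [-8, 55, 18, 94, 11, 82, 113]), (5, [7, 49, -11, 97, 21, 75, 94]), (5, [12, 46, -18, 100, 23, 63, 90])]
-140 [(5, [-15, 58, 21, 97, 27, 83, 118]), (5, [-12, 53, 16, 97, 23, 75, 118]), (4, [6, 49, -17, 101, 34, 73, 99]), (4, [-3, 43, 5, 101, 16, 55, 120])]
-120 [(4, [-19, 56, 19, 103, 42, 73, 116]), (4, [-16, 51, 15, 103, 37, 66, 119]), (4, [-11, 46, 9, 104, 32, 58, 123]), (4, [24, 52, -52, 110, 57, 73, 90])]
-100 [(4, [-22, 54, 17, 113, 60, 64, 109]), (4, [-19, 49, 12, 112, 54, 56, 115]), (4, [-12, 44, 5, 111, 48, 50, 123]), (11, [-32, 52, 65, 109, -33, 42, -147])]
-80 [(1, [-25, 52, 15, 125, 84, 58, 93]), (3, [-21, 46, 11, 123, 78, 48, 104]), (11, [-39, 52, 65, 112, -21, 24, -145]), (11, [-32, 48, 62, 113, -37, 32, -124])]
-60 [(0, ''), (0, ''), (8, [-37, 44, 53, 117, -4, 9, 
[... 552 characters left out ...]
07, 5, 35, -8]), (7, [51, 57, -68, 108, 19, 37, -23]), (7, [46, 54, -68, 110, 38, 42, -45])]
100 [(6, [39, 58, -31, 104, -38, 66, 52]), (6, [37, 53, -29, 103, -30, 59, 46]), (7, [48, 61, -70, 103, 20, 51, -10]), (7, [45, 57, -70, 106, 36, 52, -25])]
120 [(6, [28, 58, -19, 98, -30, 82, 60]), (6, [25, 53, -14, 98, -26, 74, 60]), (6, [20, 48, -7, 100, -24, 65, 61]), (7, [42, 58, -67, 103, 33, 60, -4])]
140 [(6, [2, 59, 23, 97, -29, 102, 94]), (5, [15, 53, -4, 95, -19, 83, 73]), (5, [10, 49, 5, 97, -20, 73, 77]), (5, [6, 45, 10, 100, -19, 61, 78])]
160 [(6, [-3, 60, 25, 94, -15, 102, 104]), (6, [-5, 57, 31, 94, -19, 92, 107]), (6, [2, 50, 14, 95, -13, 76, 93]), (5, [14, 45, -11, 98, 2, 61, 73])]
```

arm_command(
  steps=[-15,-3.5,0,-0.3,1.3,-6,1,-29.4,-7.1,0.4,-0.6,2.6,-11,1,-29.4,-7.1,0.4,-0.6,2.6,-11,1,-29.4,-7.1,0.4,-0.6,2.6,-11,1,-29.4,-7.1,0.4,-0.6,2.6,-11,1,-29.4,-7.1,0.4,-0.6,2.6,-11,1],
)

```text
time_s: 3.98
tcp_pos: [485.9, -113.8, 183.4]
orientation: [-179.9, 30.0, 104.1]
contact_force: [-1.1, -1.1, 0.7]
grip_width: 0.999
finger_force: 0.0
```

```bash
python3 - <<'E'
from h import *
go(Rg,[493,-140,31]); print(r.get_obs()["q"])
import cv2;cv2.imwrite("pics/p1.png",cv2.resize(viewer.camera("side")[70:270,270:470,::-1],None,fx=3,fy=3,interpolation=cv2.INTER_CUBIC))
E
```

```text
rot [ 0.1 -0.1 -0.1] shift cm [  0.05   0.   -10.56] rows 1.7 tcp [ 486.5 -113.8   77.8]
[ -8.7   32.05   0.53 133.77  71.5   31.39 -61.92]
```

View pics/p1.png

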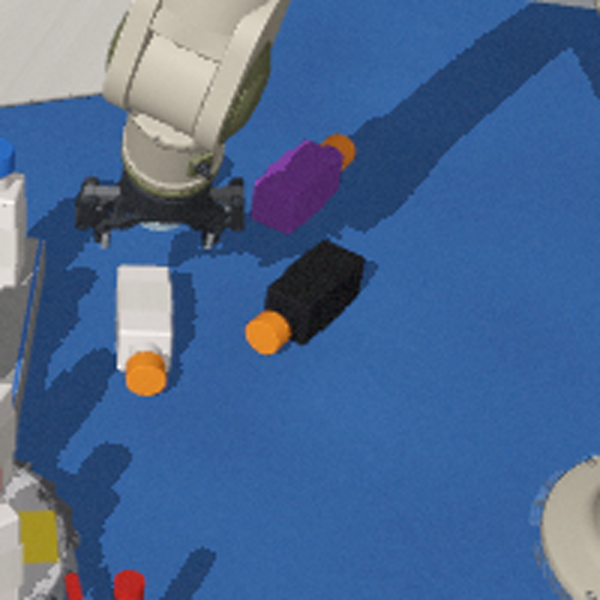

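arm_command(
  steps=[0,0,0,0,0,-5,1,0,0,0,0,0,-10.5,1,0,0,0,0,0,-10.5,1,0,0,0,0,0,-10.5,1,0,0,0,0,0,-10.5,0.4,0,0,0,0,0,-10.5,0.4,0,0,0,0,0,-10.5,0.4,0,0,0,0,0,-10.5,0.4],
  squeeze=45,
)

```text
time_s: 5.03
tcp_pos: [487.3, -113.9, 81.0]
orientation: [179.8, 30.2, 104.1]
contact_force: [-0.0, 4.7, 13.9]
grip_width: 0.58
finger_force: 44.7
```

arm_command(
  steps=[0,0,0,0,0,0,0.4,0,0,0,0,0,0,0.4],
)

```text
time_s: 5.28
tcp_pos: [487.2, -113.9, 81.0]
orientation: [179.8, 30.2, 104.1]
contact_force: [-0.8, 3.1, 15.1]
grip_width: 0.582
finger_force: 44.7
```

```bash
cat >> h.py <<'E'
Rl=Rt(14,*a,30); Rq=Rt(97.3,*(-xs),30)
Rm=Rt(14+42,np.cos(A+np.radians(42)),np.sin(A+np.radians(42)),30)
E
python3 - <<'E'
from h import *
go(Rg,[530,-130,200]);go(Rl,[570,-110,300]);go(Rm,[610,-100,300])
E
```

```text
rot [ 0.2  0.2 -0.1] shift cm [ 3.62  1.01 16.58] rows 2.7 tcp [ 523.5 -103.8  246.8]
rot [87.5 22.  -0. ] shift cm [ 9.41 -4.15 24.6 ] rows 8.4 tcp [ 581.3 -155.4  327. ]
rot [75.1 52.9 32.8] shift cm [16.15 -1.23 24.6 ] rows 9.1 tcp [ 648.8 -126.2  327. ]
```

arm_command(
  steps=[0,0,0,1,0.3,5,0.4,0,0,0,3.6,1,11,0.4,10,2.5,0,4.5,0.5,16.5,0.4,20,5,0,5.5,0,20,0.4,30,7.5,0,6,0,22,0.4,40,10,0,7,-1,24.6,0.4,50,12.5,0,8,-2,24.6,0.4,60,15,0,9,-3,24.6,0.4],
)

```text
time_s: 6.28
tcp_pos: [577.0, -144.1, 328.8]
orientation: [180.0, -16.8, 104.0]
contact_force: [0.2, 0.8, -4.1]
grip_width: 0.575
finger_force: 48.9
```

```bash
python3 log.py; python3 - <<'E'
from h import *
print(r.get_obs()["grip_width"]);go(Rl,[570,-110,300]);go(Rm,[610,-100,300])
E
```

```text
6.275 [ 33.23  29.27 -27.48 102.33  -2.93  57.64  23.75] [ 577.04 -144.11  328.78] [179.96 -16.76 103.95]
0.5747147115707829
rot [42.  10.5  0.1] shift cm [ 0.43 -1.13 -0.18] rows 4.0 tcp [ 581.3 -155.4  327. ]
rot [36.2 25.4 40. ] shift cm [ 7.17  1.8  -0.18] rows 5.6 tcp [ 648.8 -126.2  327. ]
```

arm_command(
  steps=[10,2.5,0,0,0,0,0.4,10,2.5,0,0,0,0,0.4,10,2.5,0,0,0,0,0.4,10,2.5,0,0,0,0,0.4],
)

```text
time_s: 6.78
tcp_pos: [576.2, -141.9, 325.8]
orientation: [-179.6, -26.7, 104.0]
contact_force: [-1.1, 0.3, -1.9]
grip_width: 0.581
finger_force: 49.0
```

```bash
python3 log.py; python3 - <<'E'
from h import *
go(Rl,[570,-110,300]);go(Rm,[620,-100,300]);go(Rq,[646,-93,300])
E
```

```text
6.775 [ 37.52  32.67 -30.59 100.18  -9.27  62.67  28.62] [ 576.21 -141.95  325.78] [-179.61  -26.69  103.97]
rot [32.4  7.8 -0.2] shift cm [ 0.51 -1.34  0.12] rows 3.1 tcp [ 581.3 -155.4  327. ]
rot [28.1 19.3 40.5] shift cm [8.26 1.58 0.12] rows 4.9 tcp [ 658.8 -126.2  327. ]
rot [20.8 29.8 80.5] shift cm [11.62  5.49  0.12] rows 8.3 tcp [692.4 -87.1 327. ]
```

arm_command(
  steps=[28.1,19.3,40.5,8.3,1.6,0,0.4,28.1,19.3,40.5,8.3,1.6,0,0.4,28.1,19.3,40.5,8.3,1.6,0,0.4,28.1,19.3,40.5,8.3,1.6,0,0.4,28.1,19.3,40.5,8.3,1.6,0,0.4,28.1,19.3,40.5,8.3,1.6,0,0.4,28.1,19.3,40.5,8.3,1.6,0,0.4],
)

```text
time_s: 7.65
tcp_pos: [653.2, -150.8, 340.4]
orientation: [177.9, -54.3, 142.7]
contact_force: [0.1, 0.9, -8.0]
grip_width: 0.578
finger_force: 49.2
```

```bash
python3 log.py; python3 - <<'E'
from h import *
go(Rm,[620,-100,300]);go(Rq,[646,-93,300])
E
```

```text
7.65 [ 37.66  55.56 -49.53  71.34  -0.29 106.44  40.6 ] [ 653.22 -150.81  340.36] [177.87 -54.32 142.67]
rot [2.4 5.3 5.1] shift cm [ 0.56  2.47 -1.34] rows 0.7 tcp [ 658.8 -126.2  327. ]
rot [ 0.4  5.9 46.4] shift cm [ 3.92  6.38 -1.34] rows 4.4 tcp [692.4 -87.1 327. ]
```

```bash
python3 fit.py | head -1; python3 - <<'E'
from ik import *
for z in(300,260,200,115):
    s=ik(Rq,[646,-93,z],n=10);print(z,[x.round(0).tolist() for x in s if -58<x[4]<85][:3])
s=ik(Rm,[620,-100,290],n=10);print([x.round(0).tolist() for x in s if -58<x[4]<85][:3])
go(Rq,[646,-93,270])
E
```

```text
(np.float64(25.03375252860389), (-1, -1, -1, -1), array([ -0.03, 214.1 , 678.24,  -7.39, 422.4 , -13.3 ,  16.91, 243.7 ,
300 []
260 []
200 []
115 [[-7.0, 64.0, 23.0, 71.0, 0.0, 104.0, 112.0], [-7.0, 64.0, 23.0, 71.0, -0.0, 104.0, 112.0]]
[]
rot [ 0.4  5.9 46.4] shift cm [ 3.92  6.38 -4.34] rows 4.4 tcp [692.4 -87.1 297. ]
```

```bash
python3 - <<'E'
s=open("fit.py").read()
s=s.replace("A.apply([0,0,x[2]])","A.apply([0,x[9],x[2]])").replace("A.apply([x[5],0,x[4]])","A.apply([x[5],x[10],x[4]])").replace("A.apply([x[6],0,x[7]])","A.apply([x[6],x[11],x[7]])")
s=s.replace("return np.array(e)","return np.r_[e,np.array(x[[3,5,6,9,10,11]])/300]").replace("200,c0]","200,c0,0,0,0]")
s=s.replace('q=np.radians([d[0]','D=D\nq=np.radians([d[0]')
s=s.replace('  for t in out[:3]:print(t)','  t=out[0];print(t)\n  for a_,p,o in zip(q,P,R):\n    A,tt=fk(a_,np.array([t[1][0],1,t[1][1],1,t[1][2],1,t[1][3]]),t[2][8],t[2]);print((A*o.inv()).as_rotvec(degrees=True),tt-p)')
s=s.replace("itertools.product([1,-1],repeat=4)","[(-1,-1,-1,-1)]")
open("fit.py","w").write(s)
E
python3 fit.py; python3 - <<'E'
from ik import *
for b in (30,40,50):
  for z in(300,200,115):
    s=ik(Rt(97.3,*(-xs),b),[646,-93,z],n=10);print(b,z,[x.round(0).tolist() for x in s if -58<x[4]<85][:2])
E
```

```text
(np.float64(0.018742120736017828), (-1, -1, -1, -1), array([  0.  , 283.55, 647.09,  -0.09, 442.24,   0.02,  -0.02, 254.19,
         1.57, -29.85, -26.33,  -0.45]))
[-0.07 -0.04 -0.  ] [0.03 0.   0.02]
[-0.01  0.    0.  ] [ 0.    0.02 -0.01]
[ 0.  0. -0.] [ 0.01 -0.01  0.02]
[-0.  0. -0.] [-0.    0.01 -0.  ]
[-0.  0. -0.] [-0.01  0.02 -0.01]
[-0.  0.  0.] [-0.   -0.01 -0.02]
30 300 []
30 200 []
30 115 []
40 300 []
40 200 [[-14.0, 58.0, 31.0, 74.0, -9.0, 102.0, 115.0], [-3.0, 54.0, 7.0, 73.0, 3.0, 102.0, 100.0]]
40 115 [[-11.0, 62.0, 23.0, 75.0, -7.0, 96.0, 110.0], [-6.0, 60.0, 14.0, 74.0, -2.0, 96.0, 104.0]]
50 300 [[-24.0, 55.0, 55.0, 76.0, -20.0, 103.0, 130.0], [3.0, 45.0, -4.0, 74.0, 7.0, 102.0, 95.0]]
50 200 [[-7.0, 50.0, 15.0, 79.0, -2.0, 91.0, 105.0], [1.0, 49.0, -0.0, 78.0, 5.0, 92.0, 96.0]]
50 115 [[-5.0, 55.0, 11.0, 80.0, -1.0, 85.0, 103.0], [8.0, 55.0, -15.0, 79.0, 14.0, 88.0, 87.0]]
```

```bash
python3 - <<'E'
import ik;from ik import *
ik.lo-=.044;ik.hi-=-.044
for psi in(187,178,196):
 d=np.radians(psi)
 for x in(0,-12):
  for b in(30,33,36):
    g=np.r_[np.array([646,-93])+x*xs,112];s=ik.ik(Rt(psi-90,np.cos(d),np.sin(d),b),g,n=10);print(psi,x,b,[x.round(0).tolist() for x in s if -58<x[4]<85][:2])
E
```

```text
Traceback (most recent call last):
AttributeError: 'function' object has no attribute 'lo'
```

```bash
sed -i 's/+\.05;hi/+.008;hi/; s/-\.05$/-.008/' ik.py; python3 - <<'E'
from ik import *
for psi in(187,176,198):
 d=np.radians(psi)
 for x in(0,-12):
  for b in(30,33,36):
    g=np.r_[np.array([646,-93])+x*xs,112];s=ik(Rt(psi-90,np.cos(d),np.sin(d),b),g,n=10);print(psi,x,b,[x.round(0).tolist() for x in s if -58<x[4]<85][:2])
for z in(300,270,230,180):
  for b in(36,42,48):
    s=ik(Rt(97.3,*(-xs),b),[646,-93,z],n=10);print(b,z,[x.round(0).tolist() for x in s if -58<x[4]<85][:2])
go(Rt(97.3,*(-xs),48),[646,-93,270])
E
```

```text
187 0 30 [[-10.0, 67.0, 24.0, 69.0, -6.0, 106.0, 111.0], [-11.0, 67.0, 26.0, 69.0, -6.0, 106.0, 112.0]]
187 0 33 [[-18.0, 70.0, 44.0, 71.0, -17.0, 105.0, 124.0], [2.0, 63.0, -4.0, 69.0, 8.0, 105.0, 93.0]]
187 0 36 [[-11.0, 64.0, 25.0, 72.0, -7.0, 100.0, 111.0], [-3.0, 62.0, 8.0, 72.0, 2.0, 100.0, 100.0]]
187 -12 30 [[-1.0, 64.0, 4.0, 70.0, 5.0, 106.0, 98.0], [-15.0, 69.0, 35.0, 72.0, -11.0, 105.0, 119.0]]
187 -12 33 [[-11.0, 65.0, 26.0, 73.0, -7.0, 102.0, 112.0], [0.0, 62.0, 1.0, 72.0, 6.0, 103.0, 96.0]]
187 -12 36 [[-12.0, 64.0, 26.0, 75.0, -8.0, 98.0, 112.0], [-4.0, 61.0, 9.0, 74.0, 1.0, 99.0, 101.0]]
176 0 30 []
176 0 33 [[-9.0, 67.0, 29.0, 70.0, -15.0, 106.0, 108.0], [1.0, 63.0, 4.0, 68.0, -3.0, 105.0, 92.0]]
176 0 36 [[-9.0, 65.0, 27.0, 71.0, -15.0, 103.0, 107.0], [-1.0, 62.0, 10.0, 70.0, -5.0, 102.0, 95.0]]
176 -12 30 []
176 -12 33 [[-13.0, 69.0, 39.0, 72.0, -20.0, 106.0, 115.0], [-0.0, 63.0, 8.0, 71.0, -4.0, 104.0, 95.0]]
176 -12 36 [[-10.0, 65.0, 29.0, 74.0, -16.0, 102.0, 108.0], [6.0, 61.0, -6.0, 72.0, 3.0, 101.0, 86.0]]
198 0 30 [[-11.0, 65.0, 19.0, 71.0, 4.0, 102.0, 113.0]
[... 774 characters left out ...]
06.0, 109.0]]
48 270 [[-13.0, 49.0, 28.0, 75.0, -7.0, 100.0, 113.0], [-3.0, 47.0, 6.0, 74.0, 3.0, 100.0, 100.0]]
36 230 []
42 230 [[-14.0, 55.0, 30.0, 74.0, -8.0, 102.0, 114.0], [-3.0, 52.0, 6.0, 73.0, 3.0, 103.0, 100.0]]
48 230 [[-12.0, 51.0, 25.0, 77.0, -6.0, 96.0, 111.0], [-3.0, 49.0, 7.0, 76.0, 2.0, 97.0, 101.0]]
36 180 [[-14.0, 61.0, 31.0, 72.0, -9.0, 104.0, 116.0], [-12.0, 60.0, 28.0, 72.0, -7.0, 104.0, 113.0]]
42 180 [[-19.0, 61.0, 42.0, 76.0, -16.0, 100.0, 123.0], [-4.0, 55.0, 9.0, 74.0, 1.0, 99.0, 102.0]]
48 180 [[-7.0, 52.0, 16.0, 78.0, -3.0, 92.0, 105.0], [-1.0, 52.0, 3.0, 77.0, 4.0, 93.0, 98.0]]
rot [ -4.7 -11.8  46. ] shift cm [ 2.86  6.24 -3.02] rows 4.5 tcp [681.8 -88.4 310.1]
```

arm_command(
  steps=[-4.7,-11.8,46,2.9,6.2,-1,0.4,-4.7,-11.8,46,2.9,6.2,-1,0.4,-4.7,-11.8,46,2.9,6.2,-1,0.4,-4.7,-11.8,46,2.9,6.2,-1,0.4,-4.7,-11.8,46,2.9,6.2,-1,0.4,-4.7,-11.8,46,2.9,6.2,-1,0.4,-4.7,-11.8,46,2.9,6.2,-1,0.4],
)

```text
time_s: 8.52
tcp_pos: [682.9, -77.4, 344.4]
orientation: [177.1, -42.2, -169.5]
contact_force: [0.5, -0.4, -2.3]
grip_width: 0.581
finger_force: 49.0
```

```bash
python3 - <<'E'
from h import *
print(r.get_obs()["q"])
g=np.array([646.7,-93.3])-6*xs
go(Rt(99,*(-xs),48),np.r_[g,290]);go(Rt(99,*(-xs),40),np.r_[g,200])
E
```

```text
[ -0.76  45.49   1.87  72.21   3.63 104.34  99.95]
rot [-1.2 -0.5 -0.3] shift cm [-0.64 -1.2  -1.43] rows 0.3 tcp [676.6 -89.5 330.1]
rot [-2.4  7.5 -0.3] shift cm [ -0.12  -1.14 -10.97] rows 1.8 tcp [681.8 -88.8 234.7]
```

arm_command(
  steps=[-1,0,0,-0.6,-1.2,0,0.4,-1,2,0,-0.6,-1.2,-1,0.4,-2,5,0,-0.4,-1.2,-5,0.4,-2.4,7.5,-0.3,-0.1,-1.1,-8,0.4,-2.4,7.5,-0.3,-0.1,-1.1,-11,0.4,-2.4,7.5,-0.3,-0.1,-1.1,-11,0.4,-2.4,7.5,-0.3,-0.1,-1.1,-11,0.4],
)

```text
time_s: 9.4
tcp_pos: [682.3, -89.5, 234.7]
orientation: [178.7, -50.1, -170.9]
contact_force: [0.3, -0.3, -1.8]
grip_width: 0.583
finger_force: 49.1
```

```bash
python3 - <<'E'
from h import *
import cv2
print(r.get_obs()["q"])
g=np.array([646.7,-93.3])-6*xs
go(Rt(97.3,*(-xs),31.5),np.r_[g,150]);go(Rt(97.3,*(-xs),31.5),np.r_[g,118])
s=cv2.resize(viewer.camera("side")[90:260,190:360,::-1],(510,510),interpolation=cv2.INTER_CUBIC)
t=cv2.resize(viewer.camera("top")[130:230,270:400,::-1],(390,300),interpolation=cv2.INTER_CUBIC)
c=np.zeros((510,800,3),np.uint8);c[:,:510]=s;c[:223,510:]=cv2.resize(t,(290,223));cv2.imwrite("pics/p2.png",c)
E
```

```text
[ -1.05  54.02   3.25  73.24   4.71 102.34  99.44]
rot [-2.   8.2 -0.7] shift cm [ 0.41  0.13 -5.65] rows 0.9 tcp [686.4 -88.2 178.2]
rot [-2.   8.2 -0.7] shift cm [ 0.41  0.13 -8.85] rows 1.4 tcp [686.4 -88.2 146.2]
```

View pics/p2.png

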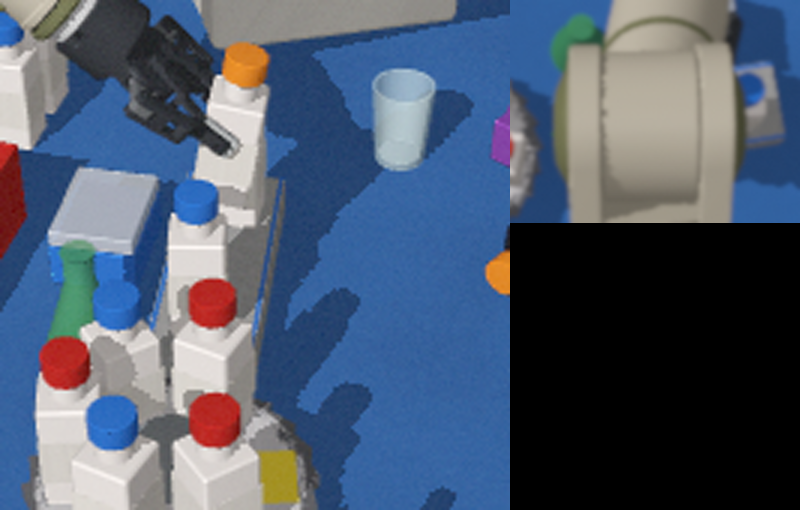

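arm_command(
  steps=[-1,4,0,0.7,0.2,-2.8,0.4,-2,8.2,-0.7,1,0.2,-5.6,0.4,-2,8.2,-0.7,1,0.2,-7.5,0.4,-2,8.2,-0.7,1,0.2,-8.5,0.4,-2,8.2,-0.7,1,0.2,-8.5,0.4,-2,8.2,-0.7,1,0.2,-8.5,0.4,-2,8.2,-0.7,1,0.2,-8.5,0.4],
)

```text
time_s: 10.38
tcp_pos: [692.4, -87.4, 150.5]
orientation: [180.0, -58.3, -172.6]
contact_force: [-0.3, 0.5, -2.5]
grip_width: 0.578
finger_force: 49.1
```

```bash
python3 - <<'E'
from h import *
import cv2
print(r.get_obs()["q"],r.get_obs()["contact_force"])
g=np.array([646.7,-93.3])
go(Rt(97.3,*(-xs),31),np.r_[g,110])
s=cv2.resize(viewer.camera("side")[90:230,220:360,::-1],(600,600),interpolation=cv2.INTER_CUBIC)
cv2.imwrite("pics/p3.png",s)
E
```

```text
[ -8.23  64.45  18.87  69.45  -2.8  104.99 107.6 ] [-0.34  0.53 -2.45]
rot [-0.1  0.7 -0. ] shift cm [ 0.02  0.   -1.27] rows 0.2 tcp [692.6 -87.4 137.8]
```

View pics/p3.png

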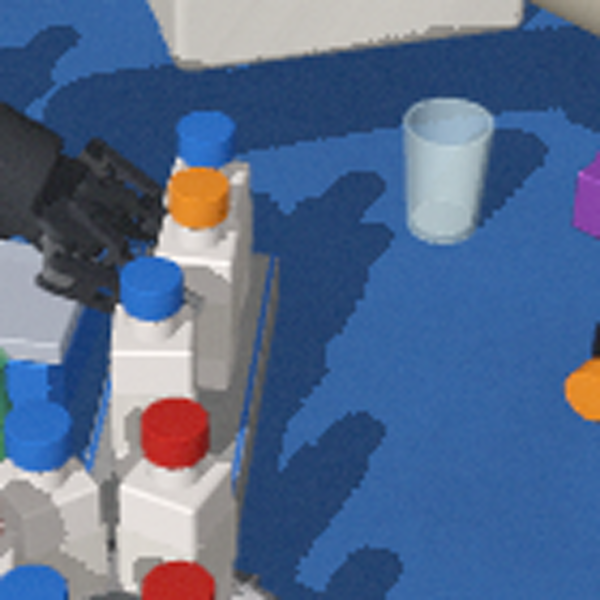

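arm_command(
  steps=[0,0.7,0,0,0,-0.5,0.4,0,0.7,0,0,0,-0.9,0.4,0,0.7,0,0,0,-1.0,0.4,0,0.7,0,0,0,-1.0,0.4],
)

```text
time_s: 10.92
tcp_pos: [692.4, -86.5, 140.6]
orientation: [179.9, -59.2, -172.5]
contact_force: [3.7, 2.5, 8.9]
grip_width: 0.583
finger_force: 50.0
```

arm_command(
  steps=[0,0,0,0,0,-0.2,0.4,0,0,0,0,0,-0.2,0.4,0,0,0,0,0,-0.2,0.4],
)

```text
time_s: 11.3
tcp_pos: [692.6, -86.5, 140.4]
orientation: [180.0, -59.3, -172.6]
contact_force: [4.5, 3.9, 16.6]
grip_width: 0.583
finger_force: 50.7
```

Contact at 16 N: the base is on the lane. I'll release with a small opening and then back out along the tool axis.

arm_command(
  steps=[0,0,0,0,0,0.1,0.68,0,0,0,0,0,0.1,0.72,0,0,0,0,0,0.1,0.72,0,0,0,0,0,0.1,0.72],
)

```text
time_s: 11.8
tcp_pos: [692.1, -87.0, 137.8]
orientation: [179.9, -59.2, -172.5]
contact_force: [-0.1, -0.1, 0.5]
grip_width: 0.721
finger_force: 0.1
```

arm_command(
  steps=[0,0,0,2,0.25,0.4,0.72,0,0,0,4,0.5,1,0.72,0,0,0,6,0.75,2,0.72,0,0,0,8,1,4,0.72,0,0,0,10,1.3,7,0.72,0,0,0,10,1.3,10,0.72,0,0,0,10,1.3,13,0.72,0,0,0,10,1.3,13,0.72],
)

```text
time_s: 12.8
tcp_pos: [800.8, -36.7, 330.5]
orientation: [-169.5, -38.2, -169.2]
contact_force: [0.6, -0.5, -1.1]
grip_width: 0.717
finger_force: 0.0
```

```bash
python3 - <<'E'
from h import *
import cv2
o=r.get_obs();print(o["q"],o["tcp_pos"],o["orientation"],o["time_s"])
s=cv2.resize(viewer.camera("side")[90:310,190:350,::-1],(480,660),interpolation=cv2.INTER_CUBIC)[:600]
cv2.imwrite("pics/p4.png",s)
E
```

```text
[-11.39  54.55  15.    54.95   5.9  106.69 105.69] [800.83 -36.65 330.51] [-169.51  -38.19 -169.19] 12.8
```

View pics/p4.png

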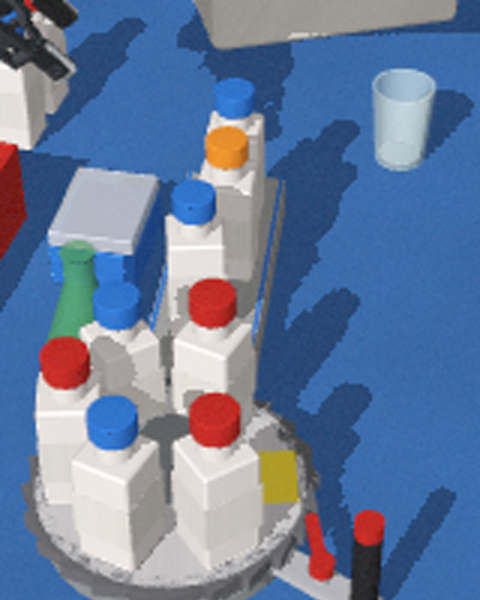

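```bash
python3 - <<'E'
from ik import *
print("cap",onz("side",190+228/3,90+148/3,185))
ax=np.array([611.4,184.5])
for yy in(93,-87):
 Rd=Rt(yy,1,0,89.99)
 for ph in(154,183,212):
  for g in(94,):
   c=ax+190*np.r_[np.cos(np.radians(ph)),np.sin(np.radians(ph))]
   s=ik(Rd,np.r_[c,g],n=15);print(yy,ph,c,len(s),[x.round(0).tolist() for x in s if -58<x[4]<85][:3])
go(Rt(93,1,0,89.99),[600,150,276]);go(Rt(93,1,0,89.99),[431,252.8,190])
E
```

```text
cap [630.06 -77.99 185.  ]
93 154 [440.63 267.79] 8 [[-40.0, 34.0, 3.0, 126.0, -5.0, 20.0, 60.0], [-27.0, 35.0, -15.0, 125.0, 24.0, 22.0, 31.0], [-21.0, 36.0, -24.0, 125.0, 34.0, 25.0, 21.0]]
93 183 [421.66 174.56] 7 [[-32.0, 32.0, 3.0, 134.0, -8.0, 14.0, 71.0], [-28.0, 32.0, -2.0, 134.0, 5.0, 14.0, 59.0], [-21.0, 32.0, -12.0, 133.0, 24.0, 16.0, 39.0]]
93 212 [450.27  83.82] 7 [[-18.0, 32.0, 1.0, 133.0, -2.0, 14.0, 77.0], [-6.0, 33.0, -16.0, 133.0, 30.0, 18.0, 45.0], [1.0, 34.0, -27.0, 132.0, 43.0, 22.0, 31.0]]
-87 154 [440.63 267.79] 10 [[-26.0, 35.0, -16.0, 125.0, 24.0, 23.0, -149.0], [-47.0, 35.0, 14.0, 127.0, -23.0, 20.0, -101.0], [-55.0, 37.0, 25.0, 127.0, -40.0, 24.0, -83.0]]
-87 183 [421.66 174.56] 10 [[-46.0, 35.0, 24.0, 135.0, -47.0, 19.0, -67.0], [-40.0, 33.0, 14.0, 134.0, -31.0, 15.0, -84.0], [-41.0, 33.0, 16.0, 134.0, -33.0, 16.0, -82.0]]
-87 212 [450.27  83.82] 10 [[2.0, 34.0, -28.0, 132.0, 44.0, 23.0, -150.0], [-16.0, 32.0, -3.0, 133.0, 6.0, 15.0, -111.0], [-31.0, 34.0, 20.0, 134.0, -40.0, 17.0, -63.0]]
rot [ 14.3 -37.5 -10.8] shift cm [-19.74  19.03   0.73] rows 4.4 tcp [600. 150. 330.]
rot [ 14.3 -37.5 -10.8] shift cm [-36.64  29.31  -7.87] rows 7.6 tcp [431.  252.8 244. ]
```

arm_command(
  steps=[7,-19,-5,-8,8,3,0.8,14.3,-37.5,-10.8,-16,15,3,0.8,14.3,-37.5,-10.8,-20,19,3,1,14.3,-37.5,-10.8,-25,22,2,1,14.3,-37.5,-10.8,-31,26,1,1,14.3,-37.5,-10.8,-36.6,29.3,-2,1,14.3,-37.5,-10.8,-36.6,29.3,-4,1,14.3,-37.5,-10.8,-36.6,29.3,-6,1],
)

```text
time_s: 13.85
tcp_pos: [430.2, 253.3, 261.1]
orientation: [179.7, 0.0, -176.7]
contact_force: [1.3, 0.5, -0.8]
grip_width: 1.002
finger_force: 0.0
```

arm_command(
  steps=[0,0,0,0,0,0,1,0,0,0,0,0,0,1],
)

```text
time_s: 14.1
tcp_pos: [432.7, 251.9, 261.3]
orientation: [179.8, -0.0, -176.8]
contact_force: [0.3, 0.6, 0.8]
grip_width: 0.997
finger_force: 0.0
```

```bash
python3 - <<'E'
from h import *
import cv2
print(r.get_obs()["q"])
go(Rt(93,1,0,89.99),[431,252.8,190]);go(Rt(93,1,0,89.99),[431,252.8,92])
E
```

```text
[-42.34  22.71   7.72 123.54  -5.62  33.98  62.67]
rot [-0.2 -0.  -0.2] shift cm [-0.17  0.09 -1.73] rows 0.3 tcp [431.  252.8 244. ]
rot [-0.2 -0.  -0.2] shift cm [ -0.17   0.09 -11.53] rows 1.8 tcp [431.  252.8 146. ]
```

arm_command(
  steps=[0,0,0,0,0,-4,1,0,0,0,0,0.1,-8,1,0,0,0,0,0.1,-11.5,1,0,0,0,0,0.1,-11.5,1,0,0,0,0,0.1,-11.5,0.4,0,0,0,0,0.1,-11.5,0.4,0,0,0,0,0.1,-11.5,0.4,0,0,0,0,0.1,-11.5,0.4],
  squeeze=20,
)

```text
time_s: 15.1
tcp_pos: [432.3, 253.5, 147.0]
orientation: [179.8, 0.1, -176.7]
contact_force: [-0.1, 0.7, 0.5]
grip_width: 0.404
finger_force: 0.0
```

```bash
python3 - <<'E'
from h import *
import cv2
t=r.get_obs()["tcp_pos"];print(t,r.get_obs()["contact_force"])
ax=np.array([611.4,184.5])
for l in(0.09,.2,.3,.4,.5,.6,.7,.8,.9,1.,1.03):
    f=np.radians(154.3)+l;c=ax+190*np.r_[np.cos(f),np.sin(f)];print(l,(c-t[:2])/10)
s=cv2.resize(viewer.camera("side")[210:320,230:350,::-1],(600,550),interpolation=cv2.INTER_CUBIC)
cv2.imwrite("pics/p5.png",s)
E
```

```text
[432.25 253.46 146.97] [-0.13  0.71  0.46]
0.09 [ 0.12 -0.23]
0.2 [-0.5  -2.22]
0.3 [-0.88 -4.08]
0.4 [-1.06 -5.97]
0.5 [-1.06 -7.87]
0.6 [-0.87 -9.76]
0.7 [ -0.49 -11.62]
0.8 [  0.08 -13.44]
0.9 [  0.82 -15.19]
1.0 [  1.73 -16.85]
1.03 [  2.04 -17.33]
```

View pics/p5.png

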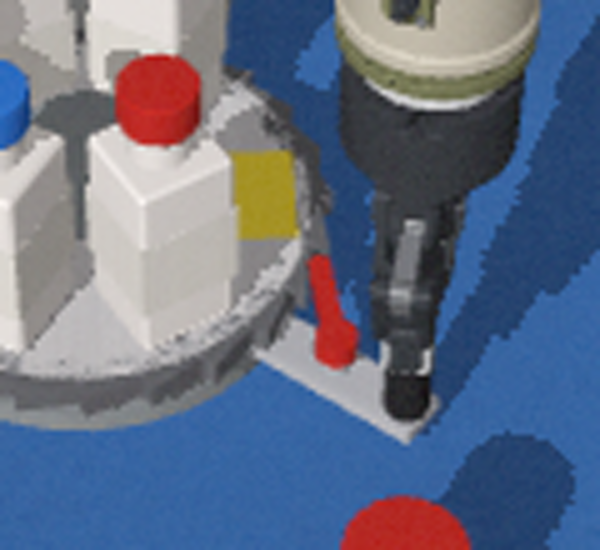

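arm_command(
  steps=[0,0,0,-0.5,-2.2,0,0.4,0,0,0,-0.9,-4.1,0,0.4,0,0,0,-1.1,-6,0,0.4,0,0,0,-1.1,-7.9,0,0.4,0,0,0,-0.9,-9.8,0,0.4,0,0,0,-0.5,-11.6,0,0.4,0,0,0,0.1,-13.4,0,0.4,0,0,0,0.8,-15.2,0,0.4],
)

```text
time_s: 16.15
tcp_pos: [439.6, 99.4, 146.3]
orientation: [179.8, -0.0, -176.8]
contact_force: [-1.8, 1.6, -0.1]
grip_width: 0.4
finger_force: 1.4
```

arm_command(
  steps=[0,0,0,0.9,-1.6,0,0.4,0,0,0,0.9,-1.6,0,0.4,0,0,0,0.9,-1.6,0,0.4],
)

```text
time_s: 16.52
tcp_pos: [448.8, 84.9, 146.3]
orientation: [179.8, -0.0, -176.8]
contact_force: [-0.7, -0.7, 0.1]
grip_width: 0.4
finger_force: 0.0
```

```bash
cat > bay.py <<'E'
from h import *
import cv2
ax=np.array([611.4,184.5])
for n in("top","side"):
    im=viewer.camera(n);h=cv2.cvtColor(im,cv2.COLOR_RGB2HSV)
    m=cv2.inRange(h,(24,150,90),(35,255,255));k,l,st,ce=cv2.connectedComponentsWithStats(m)
    st[0,4]=0
    for i in np.argsort(-st[:,4])[:2]:
        p=onz(n,*ce[i],41);d=p[:2]-ax;print(n,st[i,4],ce[i],p,"r",np.linalg.norm(d),"deck",(np.arctan2(d[1],d[0])-B+np.pi/2+np.pi)%(2*np.pi)-np.pi)
o=r.get_obs();t=o["tcp_pos"];d=t[:2]-ax;print(o["time_s"],t,"r",np.linalg.norm(d),"lam",(np.arctan2(d[1],d[0])%(2*np.pi))-np.radians(154.3),o["contact_force"],o["q"])
E
python3 bay.py
```

```text
top 350 [265.32 208.33] [576.62 116.1   41.  ] r 76.73806088493986 deck -0.5978222669743918
top 0 [279.52 209.5 ] [572.74  76.91  41.  ] r 114.32113267782742 deck -0.47236130939270016
side 12 [264.25 224.5 ] [590.02  89.11  41.  ] r 97.75336117686608 deck -0.3479356063657484
side 1 [264. 230.] [585.29 108.37  41.  ] r 80.48386531339423 deck -0.45786081007923407
16.625 [448.8   85.52 146.34] r 190.36091262288616 lam 0.9953681093854128 [-0.08  0.7   0.16] [-18.38  32.44   0.83 133.7   -2.74  13.83  78.25]
```

arm_command(
  steps=[0,0,0,-0.8,1.6,0,0.4,0,0,0,-1.6,3.4,0,0.4,0,0,0,-2.15,5.2,0,0.4,0,0,0,-2.5,7,0,0.4,0,0,0,-2.7,8.9,0,0.4,0,0,0,-2.7,10.8,0,0.4,0,0,0,-2.5,12.7,0,0.4,0,0,0,-2.15,14.6,0,0.4],
)

```text
time_s: 17.62
tcp_pos: [427.4, 232.4, 146.3]
orientation: [179.8, -0.0, -176.7]
contact_force: [-0.7, -1.2, -0.3]
grip_width: 0.401
finger_force: 0.5
```

arm_command(
  steps=[0,0,0,0.7,2,0,0.4,0,0,0,0.95,2.7,0,0.4,0,0,0,0.95,2.7,0,0.4],
)

```text
time_s: 18.0
tcp_pos: [437.5, 258.9, 146.3]
orientation: [179.8, 0.0, -176.7]
contact_force: [-0.5, 0.2, 0.2]
grip_width: 0.396
finger_force: 0.0
```

```bash
python3 bay.py; python3 - <<'E'
from h import *
t=r.get_obs()["tcp_pos"];ax=np.array([611.4,184.5])
for l in(.15,.25,.35,.45,.55,.65,.7,.75,.8,.85):
    f=np.radians(154.3)+l;c=ax+190*np.r_[np.cos(f),np.sin(f)];print(l,(c-t[:2])/10)
E
```

```text
top 338 [265.2  208.31] [576.66 116.44  41.  ] r 76.41339604751771 deck -0.5994103761337488
top 0 [279.52 209.5 ] [572.74  76.91  41.  ] r 114.31966813972585 deck -0.4723645947471624
side 12 [264.25 224.5 ] [590.02  89.11  41.  ] r 97.75336117686608 deck -0.3479356063657484
side 1 [264. 230.] [585.29 108.37  41.  ] r 80.48386531339423 deck -0.45786081007923407
18.1 [437.09 257.75 146.32] r 189.07080813034736 lam 0.050741622923966556 [ 0.27 -0.21  0.14] [-39.91  34.22   4.38 127.47  -8.31  18.46  64.82]
0.15 [-0.73 -1.74]
0.25 [-1.2  -3.58]
0.35 [-1.48 -5.46]
0.45 [-1.57 -7.35]
0.55 [-1.47 -9.25]
0.65 [ -1.19 -11.13]
0.7 [ -0.97 -12.05]
0.75 [ -0.71 -12.97]
0.8 [ -0.41 -13.87]
0.85 [ -0.06 -14.75]
```

arm_command(
  steps=[0,0,0,-0.7,-1.7,0,0.4,0,0,0,-1.2,-3.6,0,0.4,0,0,0,-1.5,-5.5,0,0.4,0,0,0,-1.6,-7.4,0,0.4,0,0,0,-1.5,-9.3,0,0.4,0,0,0,-1.2,-11.1,0,0.4,0,0,0,-1,-12,0,0.4,0,0,0,-1,-12,0,0.4],
)

```text
time_s: 19.1
tcp_pos: [427.3, 137.1, 146.4]
orientation: [179.8, 0.0, -176.9]
contact_force: [0.3, -0.1, 0.1]
grip_width: 0.401
finger_force: 0.0
```

```bash
python3 bay.py
```

```text
top 333 [267.45 196.05] [610.85 109.94  41.  ] r 74.56433988752258 deck -0.13475310434300702
top 0 [279.52 209.52] [572.69  76.93  41.  ] r 114.32634661809959 deck -0.47279122904852855
side 137 [252.56 224.84] [618.68  97.96  41.  ] r 86.84094129800425 deck -0.04346585159458671
side 0 [279.52 209.49] [566.15  24.5   41.  ] r 166.27641833720259 deck -0.40304399057578255
19.2 [427.31 138.21 146.38] r 189.81602836499584 lam 0.6948799191420152 [0.66 0.3  0.55] [-26.33  32.23   1.8  134.75  -5.12  12.97  73.39]
```

arm_command(
  steps=[0,0,0,0.4,-1.4,0,0.4,0,0,0,0.8,-2.4,0,0.4,0,0,0,0.8,-2.4,0,0.4,0,0,0,0.8,-2.4,0,0.4],
)

```text
time_s: 19.7
tcp_pos: [435.3, 114.1, 146.4]
orientation: [179.8, 0.0, -176.8]
contact_force: [-0.4, -0.5, -0.1]
grip_width: 0.4
finger_force: 0.0
```

```bash
python3 bay.py; python3 - <<'E'
from h import *
import cv2
t=viewer.camera("top")[140:260,190:400,::-1]
cv2.imwrite("pics/p6.png",cv2.resize(t,None,fx=3.8,fy=3.8,interpolation=cv2.INTER_CUBIC))
E
```

```text
top 340 [267.25 192.59] [620.58 110.41  41.  ] r 74.65816736223567 deck -0.004075220626207354
top 0 [279.52 209.52] [572.68  76.92  41.  ] r 114.3329673219274 deck -0.47291060735454016
side 160 [252.44 224.61] [619.23  97.25  41.  ] r 87.59586795212186 deck -0.03794861239676761
side 0 [279.52 209.49] [566.14  24.49  41.  ] r 166.28459557663126 deck -0.4030655130818923
19.8 [435.18 114.42 146.34] r 189.64814588591807 lam 0.8270587905863303 [-0.74 -0.31  0.69] [-22.81  32.25   1.36 134.61  -4.09  13.1   75.58]
```

View pics/p6.png

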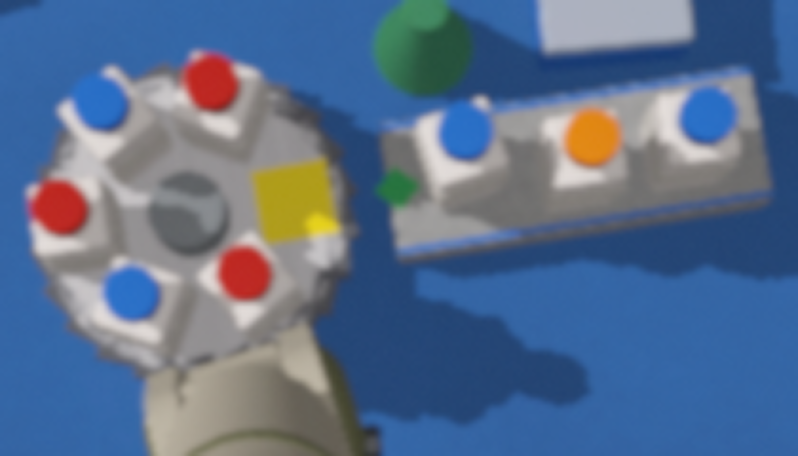

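arm_command(
  steps=[0,0,0,-0.8,2.3,0,0.4,0,0,0,-1.15,4.1,0,0.4,0,0,0,-1.35,6,0,0.4,0,0,0,-1.35,7.9,0,0.4,0,0,0,-1.15,9.8,0,0.4,0,0,0,-0.8,11.7,0,0.4,0,0,0,-0.15,13.6,0,0.4,0,0,0,0.2,14.5,0,0.4],
)

```text
time_s: 20.85
tcp_pos: [437.8, 260.9, 146.3]
orientation: [179.8, 0.0, -176.7]
contact_force: [-1.4, -0.5, -0.4]
grip_width: 0.399
finger_force: 0.6
```

arm_command(
  steps=[0,0,0,0.3,0.7,0,0.4,0,0,0,0.55,1.25,0,0.4,0,0,0,0.55,1.25,0,0.4],
)

```text
time_s: 21.22
tcp_pos: [442.5, 270.9, 146.2]
orientation: [179.9, -0.1, -176.8]
contact_force: [-0.0, -3.1, 0.7]
grip_width: 0.401
finger_force: 1.5
```

```bash
python3 bay.py
```

```text
top 340 [267.27 192.7 ] [620.29 110.35  41.  ] r 74.67642323885296 deck -0.008136132146635333
top 0 [279.52 209.52] [572.68  76.92  41.  ] r 114.332749664795 deck -0.47290731538860875
side 161 [252.35 224.53] [619.54  97.02  41.  ] r 87.8596295769443 deck -0.034669157663548944
side 0 [279.52 209.49] [566.14  24.49  41.  ] r 166.28485522610626 deck -0.4030678585684875
21.325 [442.48 270.94 146.23] r 189.753731556875 lam -0.02443238047243801 [ 0.14 -3.43  0.07] [-40.97  34.66   4.76 126.01  -8.55  19.56  64.21]
```

arm_command(
  steps=[0,0,0,0.2,0.5,0,0.4,0,0,0,0.2,0.5,0,0.4,0,0,0,0.2,0.5,0,0.4],
)

```text
time_s: 21.7
tcp_pos: [442.8, 271.5, 146.0]
orientation: [-179.8, -0.3, -177.0]
contact_force: [-3.8, -18.8, 8.1]
grip_width: 0.402
finger_force: 9.1
```

At the stop (the force climbed to 19 N and it stopped moving). I'll back off, open slightly and rise.

arm_command(
  steps=[0,0,0,-0.3,-1,0,0.4,0,0,0,-0.3,-1,0,0.55,0,0,0,-0.3,-1,0,0.55,0,0,0,-0.3,-1,3,0.55,0,0,0,-0.3,-1,8,0.55,0,0,0,-0.3,-1,13,0.55,0,0,0,-0.3,-1,18,0.55,0,0,0,-0.3,-1,18,0.55],
)

```text
time_s: 22.7
tcp_pos: [442.9, 268.2, 330.1]
orientation: [179.5, 0.4, -176.7]
contact_force: [-0.3, 1.3, -0.9]
grip_width: 0.548
finger_force: 0.0
```

arm_command(
  steps=[0,0,0,0,6,2,0.55,0,0,0,0,12,2,0.55,0,0,0,0,18,2,0.55,0,0,0,0,18,2,0.55,0,0,0,0,18,2,0.55,0,0,0,0,18,2,0.55],
)

```text
time_s: 23.45
tcp_pos: [442.0, 445.4, 346.1]
orientation: [179.8, -0.0, -176.8]
contact_force: [-1.0, -0.5, 0.6]
grip_width: 0.554
finger_force: 0.0
```

```bash
python3 bay.py; python3 - <<'E'
from h import *
import cv2
t=viewer.camera("top")[140:290,140:400,::-1];s=viewer.camera("side")[90:310,190:350,::-1]
c=np.zeros((480,800,3),np.uint8);c[:260,:450]=cv2.resize(t,(450,260),interpolation=cv2.INTER_CUBIC);c[:,452:800]=cv2.resize(s,(348,480),interpolation=cv2.INTER_CUBIC)
cv2.imwrite("pics/p7.png",c)
E
```

```text
top 340 [267.27 192.7 ] [620.29 110.35  41.  ] r 74.67642323885296 deck -0.008136132146635333
top 0 [279.52 209.52] [572.68  76.92  41.  ] r 114.332749664795 deck -0.47290731538860875
side 160 [252.36 224.51] [619.52  96.93  41.  ] r 87.94340892695986 deck -0.034915834710506743
side 0 [279.52 209.49] [566.14  24.49  41.  ] r 166.28442248711485 deck -0.40306706010758253
23.55 [442.05 445.6  346.49] r 311.2099564283565 lam -0.5468642544199858 [-0.75  0.11  0.11] [-56.4   25.15   8.78 102.88  -4.88  52.17  47.7 ]
```

View pics/p7.png

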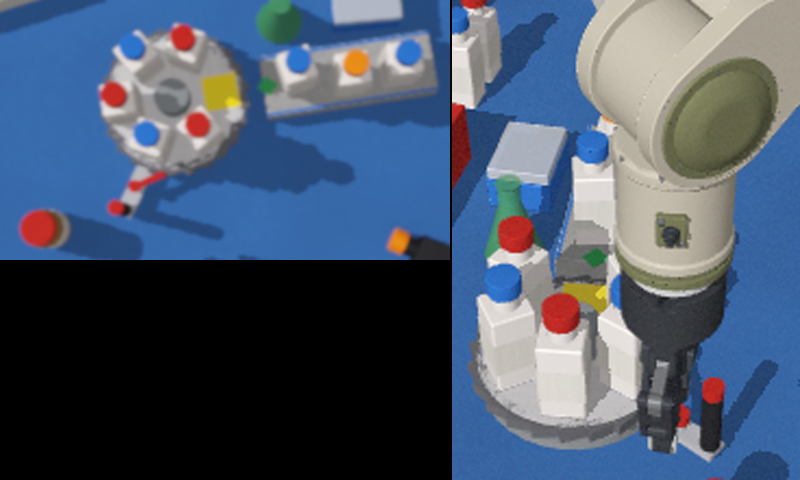

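```bash
python3 - <<'E'
from h import *
p=onz("top",207.,260.,118);d=p[:2]-[611.4,184.5];print(p,np.arctan2(d[1],d[0])-np.radians(154.3))
print(r.job_done())
E
```

```text
[433.87 263.26 118.  ] 0.030994578046764865
the job is handed in; nothing more can be done
None
```

The job is handed in, and the judge's result was not returned to me. In the last pictures the orange-capped bottle stands upright in the gap, the yellow bay faces the pointer (deck about -0.01 rad), the lever is at its rest stop (about 0.03 rad), and the arm is clear.

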